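# Slide the serving board out over the edge of the riser

## Task

On the low white riser lie a thin rectangular wooden board and a thin round wooden trivet, too flat for anyone to get their fingers under. Push the rectangular board along the riser toward the robot until 4 cm of it (give or take 1 cm) sticks out past the riser's front edge, square to that edge and not out over the riser's ends, so that the next person can pick it up. Only slide the board flat, never lift or tip it; leave the trivet, the blue mug, the glass sugar bowl and the creamer tin where they are.

Things in the scene. Friction and masses are not known exactly. Their poses are not given: they have to be found in the camera images.
- riser: low white display riser, fixed on the counter: a flat smooth top 220 mm deep (its x) and 420 mm wide (its y), 45 mm high, with no rim. Origin at the centre of its footprint on the counter; z up, x points from its front edge (nearest the robot) to its back edge; it may be turned by up to 0.18 rad. A cart with a tall fridge stands to its left, beyond y = 0.45 and x = 0.25, and a block of upright mugs to its right, beyond y = -0.10 and x = 0.60: keep the arm clear of both
- riser_edge (a point): middle of the riser's front top edge (the edge that faces the robot), at the height of its top surface; axes as the riser's
- board: thin rectangular wooden board, 110 mm (its x) by 150 mm (its y) by 10 mm thick, 0.17 to 0.35 kg, loose, lying flat on the left or right half of the riser, turned up to 0.3 rad from square. Origin at the centre of its underside; z up; its x points to its back edge, away from the robot
- board_front (a point): middle of the lower side of the board's front long edge (the edge toward the robot, the one that shall stick out), 55 mm from the board's centre; axes as the board's
- board_back (a point): middle of the lower side of the board's back long edge (away from the robot), 55 mm from the board's centre; axes as the board's
- trivet: thin round wooden trivet, 110 mm across, 10 mm thick, of the same wood, loose on the other half of the riser. Origin at the centre of its underside. Must stay where it is
- mug_table: blue mug, 85 mm across, 96 mm high, 117 mm long with its handle, standing on the counter right of the riser (smaller y). Origin at counter height under the middle of its length with handle (15 mm from the cup's axis). Must stay where it is
- sugar_bowl: small glass bowl with sugar cubes, 77 mm across, 54 mm high, on the counter right of the riser. Origin at the centre of its underside. Must stay where it is
- creamer: creamer tin with a blue lid, 55 mm across, 82 mm high, on the counter behind the riser's right end. Origin at the centre of its underside. Must stay where it is

How it is judged (in metres and radians):
At the end, for the whole second after the job is handed in: Board front edge (middle) 30-50 mm past the riser edge, square within 0.14 rad, board centre within 145 mm of the riser middle sideways, flat on the riser (4 mm, 0.05 rad), still; trivet within 15 mm, and mug, sugar bowl and creamer within 20 mm, of their starts (x of board_front in the frame of riser_edge between -0.05 and -0.03 m and angle between the x axis of board and the x axis of riser, either way round below 0.14 rad and y of board in the frame of riser between -0.145 and 0.145 m and height (world z) of board between 0.041 and 0.049 m and angle between board's own z axis and vertical below 0.05 rad and linear speed of board below 0.01 m/s and distance of trivet from where it was at the start of the episode below 0.015 m and distance of each of mug_table, sugar_bowl, creamer from where it was at the start of the episode below 0.02 m); the robot touches nothing.
It fails at once if the board is lifted more than 12 mm off the riser or tipped by more than 0.15 rad (height (world z) of board above 0.057 m or angle between board's own z axis and vertical above 0.15 rad).
It fails at once if the trivet is lifted, tipped or moved by more than 15 mm ((height (world z) of trivet above 0.057 m or angle between trivet's own z axis and vertical above 0.15 rad) or distance of trivet from where it was at the start of the episode above 0.015 m).
It fails at once if the blue mug is moved by more than 20 mm (distance of mug_table from where it was at the start of the episode above 0.02 m).
It fails at once if the sugar bowl is moved by more than 20 mm (distance of sugar_bowl from where it was at the start of the episode above 0.02 m).
It fails at once if the creamer tin is moved by more than 20 mm (distance of creamer from where it was at the start of the episode above 0.02 m).
It also fails if it takes over 42 s, if anything falls off the work surface, if the arm or the gripper's body presses on something with over 40 N, if the wrist force passes 120 N, or if a joint passes its speed limit or range.

## Robot

A 6-joint arm with a two-finger parallel gripper is mounted at the origin on a cart in front of the work surface, level with it; the furniture and walls round the work are solid. World frame = base frame: x ahead of the robot, y to its left, z up, the work surface at z = 0. Lengths are in m, angles in degrees, forces in N, time in s.
With the tool pointing down it reaches from about 0.425 to 1.125 m from the base axis. Payload 14.9 kg.
Tool frame: the origin (TCP) lies at the very end of the fingers, on their centre line; the grasp point (between the pads) lies 19 mm behind it; z points along the fingers, y is the line along which they close (so a half turn about z gives the same grasp; the last joint's range is limited). The gripper opens to 91 mm and grips with 3 to 60 N. Pads are 32 mm wide; open, the fingers measure 118 mm over their backs; the gripper's body (76 mm by 178 mm) begins 60 mm behind the grasp point.
Start: joints at [61.404, 21.709, 99.362, -0, 58.929, -1.908], TCP at [0.314, 0.625, 0.214] pointing down, gripper open.
Joint ranges: [-158.91, 158.91], [-42.39, 125.64], [0.06, 152.35], [-60.88, 240.88], [17.5, 164.5], [-176.32, 176.32]. Speed limits (degrees/s): [108.29, 108.29, 136.94, 180, 180, 180].

## Interface

Orientations are given as [roll, pitch, yaw] about the fixed x, y, z axes, in that order (R = Rz(yaw) Ry(pitch) Rx(roll)).
In Python, from plant import bot gives the robot as it stands.
- The arm moves only by the tool drive_tool, never from a script. Its argument "moves" is a list of rows, each a list of 4 numbers: the shift along the tool's x, y, z in m, then the turn about the tool's z in degrees. A call has 1 to 12 rows; each row shifts and turns the commanded pose from where the row before left it, along the tool's axes as they then stand; what a row does not reach is not made up. A row lasts 1/8 s, in which the tool goes at most 62.5 mm and 10.7 degrees, less where a joint would pass 70% of its speed; a pose out of reach is approached as far as the arm can. A call is refused whole if a number of a shift passes 0.0625 or a number of a turn 10.7, either way. A call with a gripper value outside its range is refused whole. "gripper" is the finger opening in m, from 0 to 0.0912, set as the call begins (left out, the last holds). The fingers move at their own pace and stop on an object; "force" is the grip in N (left out, the last holds). Time passes only in rows, so rows that do not move let the fingers close. It gives the time, the measured TCP pose, the force, the opening and the grip force at its end, in the units of the state.
- bot.observe(): the state, without advancing time (a new reading comes with each control period).
- bot.capture(name): name is "side" or "top"; returns the picture (400x640x3 uint8, blue, green, red); there is no depth.
- bot.camera_model(name): a dict with "camera_matrix" (3x3 intrinsics, pixels), "pose" (4x4, takes a point from camera to world coordinates). Camera axes: x right, y up, looking along -z (the intrinsics and any distortion apply to the point x, -y, -z); pixel columns grow to the right and rows downward; lengths in m; the calibration is good to about 2 mm. A picture is of the moment at which its call begins. camera_model takes no time and is no camera call.
- bot.job_done(): hands the job in; it is judged then, once.
Trained networks look in the newest picture that a camera, given by its name, has taken for a name from the list of things; names that differ only in an ending like _2 or _b are one class to them, and where a whole thing is asked for, a point or a joint stands for the part that bears it (a point fixed in the world has none). Each returns a list of dicts, best first, with "score" (0 to 1); they miss things now and then, are a little off and sometimes report something else, mostly with a low value. They report only what shows in the picture. A call takes as long as a camera call.
- bot.masks_of(thing, camera): "mask" (400x640 bool, what is visible of it) and "location" ([column, row] in pixels, amid what is visible of it).
- bot.place_of(thing, camera): "location" ([column, row] in pixels: a listed point, or the origin of a listed thing).
The state is a dict: "t": time; "joint_positions": joint angles; "joint_vel": joint speeds; "joint_efforts": joint torques, N m; "ee_pos": TCP position; "eef_rot": TCP orientation; "force": force on the tool from outside, world axes, zero at the start; "ft_torque": the same for the moment, N m; "width": opening from 0.0 (shut) to 1.0 (fully open); "grip_force": force on a finger pad.
Only numpy, scipy, OpenCV 4.12 (cv2) and the standard library are available. Lean on these libraries where they do the work, as an engineer would, in place of code of your own. Each camera call takes 0.05 s, during which the arm holds its last target. There are 200 camera calls.

## Working session

There is one attempt and no reset: what is moved stays moved. The work goes in short steps, Python scripts to look and compute and a tool call to move; the robot and the scene stay as the last step left them, time stands still between calls to the robot, and variables do not carry over. Pictures are saved under pics/ and viewed, at most 10 in all, crops included, and the job is handed in when it is done.

Besides the shell and the picture viewer there is one more tool, called after ">>>" as a command line: name --pt "numbers of a row" for each row, then --argument value for the rest. drive_tool: Moves the arm, as the interface text tells. Its arguments: {"type":"object","properties":{"moves":{"type":"array","items":{"type":"array","items":{"type":"number"}}},"gripper":{"type":"number"},"force":{"type":"number"}},"required":["moves"]}

```bash
mkdir -p pics
cat > h.py <<'E'
import numpy as np, cv2
from plant import bot
def ray(cam,px,z):
    m=bot.camera_model(cam);K=np.array(m["camera_matrix"]);T=np.array(m["pose"])
    d=np.linalg.inv(K)@[px[0],px[1],1.];d=T[:3,:3]@[d[0],-d[1],-d[2]];o=T[:3,3]
    return o+d*(z-o[2])/d[2]
E
python3 - <<'E'
from h import *
for c in("top","side"):
    cv2.imwrite(f"pics/{c}0.png",bot.capture(c))
    print(c,np.round(bot.camera_model(c)["pose"],3).tolist())
    for t,z in(("riser",0),("riser_edge",.045),("board",.045),("board_front",.045),("board_back",.045),("trivet",.045),("mug_table",0),("sugar_bowl",0),("creamer",0)):
        for r in bot.place_of(t,c)[:2]: print(t,round(r["score"],2),np.round(r["location"]),np.round(ray(c,r["location"],z),3))
    for t in("board","riser"):
        for r in bot.masks_of(t,c)[:1]:
            m=r["mask"].astype(np.uint8);k,_=cv2.findContours(m,0,2);k=max(k,key=cv2.contourArea)
            b=cv2.boxPoints(cv2.minAreaRect(k));a=cv2.approxPolyDP(k,6,True)[:,0]
            print(t,r["score"],a.tolist(),[np.round(ray(c,p,.055 if t=="board" else .045)[:2],3).tolist() for p in a])
s=bot.observe();print(s["t"],s["ee_pos"],s["eef_rot"])
E
```

```text
top [[-0.0, 0.992, -0.124, 0.485], [-1.0, -0.002, -0.015, 0.005], [-0.015, 0.124, 0.992, 1.163], [0.0, 0.0, 0.0, 1.0]]
riser 0.64 [271. 225.] [0.58  0.141 0.   ]
riser_edge 0.73 [282. 269.] [0.473 0.11  0.045]
riser_edge 0.27 [410. 235.] [ 0.552 -0.188  0.045]
board 0.61 [229. 227.] [0.572 0.234 0.045]
board_front 0.95 [240. 248.] [0.523 0.209 0.045]
board_back 0.86 [222. 201.] [0.633 0.253 0.045]
trivet 0.82 [324. 207.] [0.619 0.012 0.045]
mug_table 0.73 [423. 283.] [ 0.44  -0.224  0.   ]
sugar_bowl 0.96 [408. 234.] [ 0.557 -0.193  0.   ]
sugar_bowl 0.2 [240. 250.] [0.52  0.215 0.   ]
creamer 0.67 [333. 143.] [ 0.784 -0.011  0.   ]
board 0.58 [[252, 194], [193, 215], [206, 256], [266, 237]] [[0.648, 0.18], [0.599, 0.317], [0.504, 0.284], [0.548, 0.146]]
riser 0.94 [[354, 166], [181, 188], [190, 281], [366, 256]] [[0.716, -0.06], [0.665, 0.351], [0.447, 0.322], [0.504, -0.086]]
side [[0.937, 0.232, -0.26, 0.34], [-0.349, 0.643, -0.682, -0.668], [0.009, 0.729, 0.684, 0.739], [0.0, 0.0, 0.0, 1.0]]
riser 0.81 [286. 188.] [0.57  0.129 0.   ]
riser_edge 0.8 [244. 190.] [0.467 0.106 0.045]
board 0.71 [272. 147.] [0.572 0.237 0.045]
board_front 0.63 [253. 159.] [0.514 0.208 0.045]
board_front 0.5 [320. 201.] [0.612 0.014 0.045]
board_back 0.75 [292. 140.] [0.626 0.251 0.045]
trivet 0.71 [288. 142.] [0.615 0.246 0.045]
trivet 0.63 [316. 199.] [0.607 0.025 0.045]
mug_table 0.68 [276. 328.] [ 0.438 -0.226  0.   ]
sugar_bowl 0.58 [332. 301.] [ 0.554 -0.205  0.   ]
sugar_bowl 0.19 [320. 204.] [0.627 0.051 0.   ]
creamer 0.57 [396. 204.] [ 0.792 -0.008  0.   ]
board 0.58 [[239, 141], [272, 171], [308, 154], [274, 126]] [[0.497, 0.277], [0.541, 0.137], [0.641, 0.169], [0.598, 0.311]]
riser 0.71 [[216, 138], [288, 256], [377, 216], [291, 117]] [[0.448, 0.323], [0.5, -0.109], [0.71, -0.069], [0.658, 0.351]]
1.2 [0.31440607 0.62544044 0.21393556] [ 1.79999963e+02 -1.37284964e-03  1.53309635e+02]
```

View pics/top0.png

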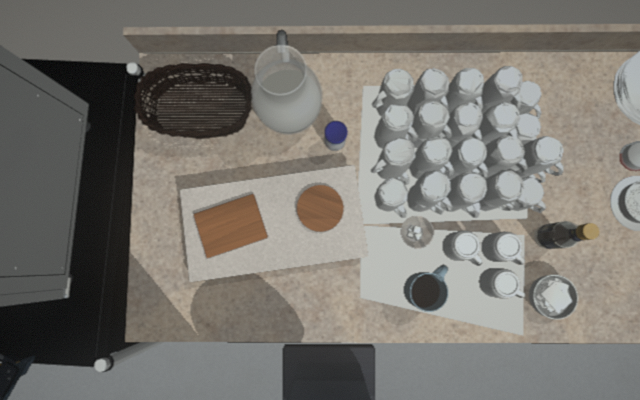

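View pics/side0.png

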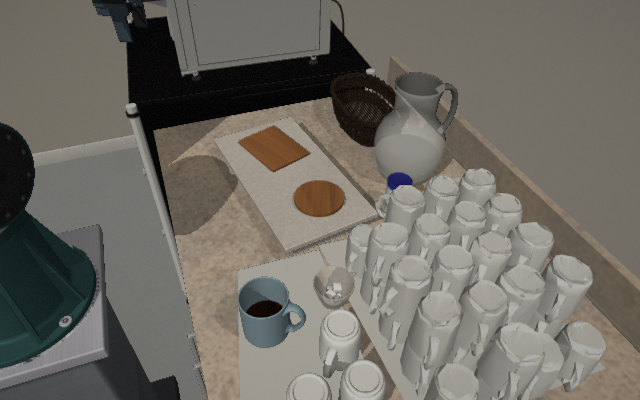

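The top view shows the board at about (230,225) and the trivet at (320,207). The riser's corners are about (354,166), (181,188), (190,281) and (366,256), and both cameras agree with the networks. The fridge is on the left, so I'll first move the arm away from it and square the gripper to the riser (yaw about 7.3°).

>>> drive_tool --pt "-0.0224 -0.0446 0 0" --pt "-0.0224 -0.0446 0 0" --pt "-0.0224 -0.0446 0 0" --pt "-0.0224 -0.0446 0 0" --pt "-0.0224 -0.0446 0 0" --pt "0 0 0 -8.5" --pt "0 0 0 -8.5" --pt "0 0 0 -8.5" --pt "0 0 0 -8.5" --pt "0 0 0 0" --pt "0 0 0 0" --gripper 0.0912

```text
t: 2.58
ee_pos: [0.3143, 0.3759, 0.214]
eef_rot: [180.0, 0.0, -172.9]
force: [0.3, -0.7, -0.3]
width: 1.0
grip_force: 0.0
```

>>> drive_tool --pt "-0.0484 -0.0248 0 0" --pt "-0.0484 -0.0248 0 0" --pt "-0.0484 -0.0248 0 0" --pt "-0.0484 -0.0248 0 0" --pt "-0.0484 -0.0248 0 0" --pt "-0.0484 -0.0248 0 0" --pt "-0.0484 -0.0248 0 0" --pt "0 0 0 0" --pt "0 0 0 0"

```text
t: 3.7
ee_pos: [0.6719, 0.2468, 0.2134]
eef_rot: [-180.0, -0.1, -172.8]
force: [0.0, 0.3, 0.4]
width: 0.997
grip_force: 0.0
```

>>> drive_tool --pt "0 0 0.04 0" --pt "0 0 0.04 0" --pt "0 0 0.03 0" --pt "0 0 0.025 0" --pt "0 0 0 0" --pt "0 0 0 0"

```text
t: 4.45
ee_pos: [0.6729, 0.2472, 0.0801]
eef_rot: [180.0, 0.1, -172.7]
force: [0.7, -0.3, 0.2]
width: 1.0
grip_force: 0.0
```

Run:
```python
from h import *
im=bot.capture("side");cv2.imwrite("pics/s1.png",cv2.resize(im[60:280,160:440],None,fx=2.7,fy=2.7))
```

```text
(no output)
```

View pics/s1.png

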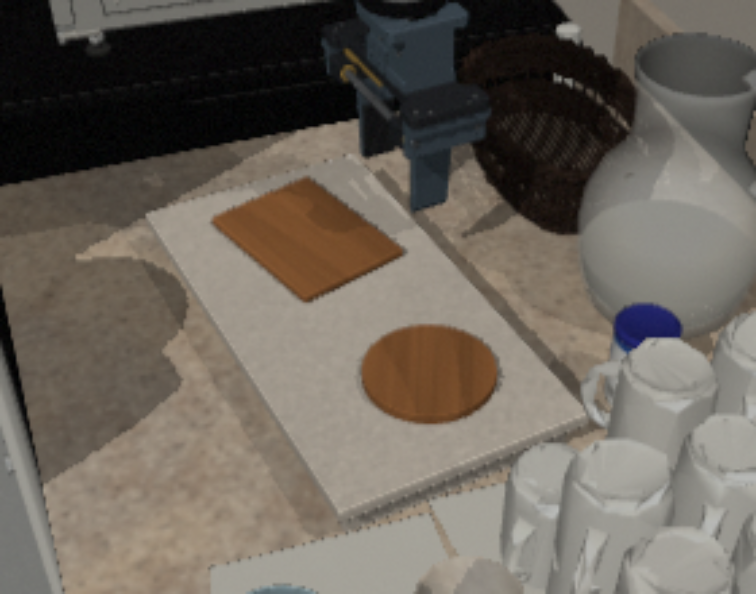

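The fingers hang clear behind the board's back edge, with the right finger at (430,190) and the board corner at (405,250). I'll lower them, then push.

>>> drive_tool --pt "0 0 0.015 0" --pt "0 0 0.01 0" --pt "0 0 0.006 0" --pt "0 0 0 0" --pt "0 0 0 0"

```text
t: 5.12
ee_pos: [0.6726, 0.2469, 0.0481]
eef_rot: [180.0, 0.0, -172.7]
force: [0.4, -0.4, 1.3]
width: 1.0
grip_force: 0.0
```

>>> drive_tool --pt "0.008 0 0 0" --pt "0.008 0 0 0" --pt "0.008 0 0 0" --pt "0.008 0 0 0" --pt "0.008 0 0 0" --pt "0.008 0 0 0" --pt "0.008 0 0 0" --pt "0.008 0 0 0" --pt "0.008 0 0 0" --pt "0.006 0 0 0" --pt "0.002 0 0 0" --pt "0 0 0 0"

```text
t: 6.62
ee_pos: [0.5927, 0.2365, 0.0477]
eef_rot: [-180.0, -0.0, -172.7]
force: [-0.9, 0.6, 0.0]
width: 1.001
grip_force: 0.0
```

```bash
cat > m.py <<'E'
from h import *
import sys
ex=np.array([.992,.126]);ey=np.array([-.126,.992]);C=np.array([.581,.129])
for c in("top","side"):
    im=bot.capture(c)
    f=lambda p,z:np.round([(ray(c,p,z)[:2]-C)@ex,(ray(c,p,z)[:2]-C)@ey],3)
    for t in("riser_edge","board","board_front","board_back","trivet"):
        for r in bot.place_of(t,c)[:1]: print(c,t,round(r["score"],2),f(r["location"],.045))
    for t in("board","riser"):
        for r in bot.masks_of(t,c)[:1]:
            k,_=cv2.findContours(r["mask"].astype(np.uint8),0,2);k=max(k,key=cv2.contourArea)
            print(t,[f(p,.055 if t=="board" else .045).tolist() for p in cv2.approxPolyDP(k,5,True)[:,0]])
    cr=im[60:280,160:440] if c=="side" else im[130:310,150:390]
    cv2.imwrite(f"pics/{sys.argv[1]}{c}.png",cv2.resize(cr,None,fx=2.7,fy=2.7))
E
python3 m.py a
```

```text
top riser_edge 0.74 [-0.108 -0.003]
top board 0.9 [-0.046  0.114]
top board_front 0.74 [-0.107  0.11 ]
top trivet 0.86 [ 0.024 -0.122]
board [[0.002, 0.076], [-0.094, 0.086], [-0.1, 0.043], [-0.008, 0.039]]
riser [[0.111, -0.2], [0.104, 0.086], [0.079, 0.079], [0.089, 0.042], [0.075, 0.027], [-0.094, 0.039], [-0.106, 0.07], [-0.102, -0.206]]
side riser_edge 0.88 [-0.101 -0.003]
side board 0.76 [-0.043  0.126]
side board_front 0.62 [-0.107  0.11 ]
side board_back 0.93 [-0.002  0.108]
side trivet 0.8 [ 0.015 -0.114]
board [[0.002, 0.182], [-0.106, 0.179], [-0.106, 0.035], [-0.002, 0.032]]
riser [[-0.111, 0.206], [-0.109, -0.227], [0.101, -0.212], [0.104, 0.127], [-0.0, 0.036], [-0.093, 0.038], [-0.104, 0.198], [0.02, 0.205]]
```

View pics/aside.png

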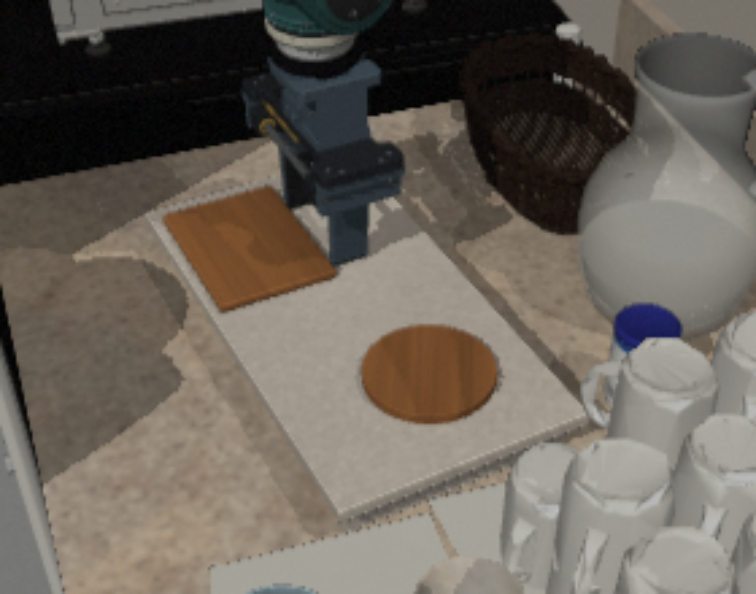

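The board is now square, with its front edge just short of the riser's edge (crop (165,215) to (222,308)). I'll push 36 mm more and check.

>>> drive_tool --pt "0.006 0 0 0" --pt "0.006 0 0 0" --pt "0.006 0 0 0" --pt "0.006 0 0 0" --pt "0.006 0 0 0" --pt "0.004 0 0 0" --pt "0.002 0 0 0" --pt "0 0 0 0" --pt "0 0 0 0"

```text
t: 8.55
ee_pos: [0.5571, 0.2319, 0.0477]
eef_rot: [-180.0, -0.0, -172.7]
force: [1.0, 0.7, 0.5]
width: 1.0
grip_force: 0.0
```

```bash
python3 m.py b
```

```text
top riser_edge 0.55 [-0.104 -0.002]
top board 0.9 [-0.086  0.121]
top board_front 0.63 [-0.14   0.109]
top trivet 0.61 [ 0.021 -0.122]
board [[-0.042, 0.041], [-0.045, 0.078], [-0.131, 0.083], [-0.132, 0.039]]
riser [[-0.097, -0.206], [0.111, -0.2], [0.106, 0.21], [0.079, 0.203], [0.103, 0.115], [0.039, 0.083], [0.047, 0.032], [-0.108, 0.036]]
side riser_edge 0.93 [-0.109 -0.01 ]
side board 0.84 [-0.081  0.122]
side board_front 0.69 [-0.138  0.108]
side board_back 0.57 [-0.032  0.111]
side trivet 0.68 [ 0.019 -0.112]
board [[-0.035, 0.186], [-0.138, 0.185], [-0.14, 0.033], [-0.037, 0.033]]
riser [[0.102, 0.169], [0.04, 0.124], [-0.0, 0.054], [-0.113, 0.04], [-0.111, -0.226], [0.105, -0.21]]
```

View pics/bside.png

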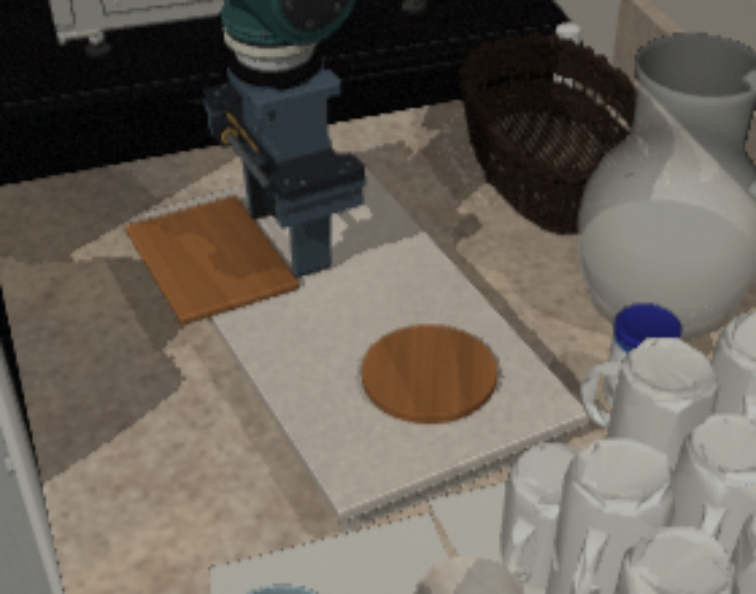

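It sticks out about 30 mm now, so I'll push 10 mm more, back off, lift and recheck.

>>> drive_tool --pt "0.005 0 0 0" --pt "0.003 0 0 0" --pt "0.002 0 0 0" --pt "0 0 0 0" --pt "0 0 0 0" --pt "-0.01 0 0 0" --pt "-0.02 0 0 0" --pt "0 0 0 0"

```text
t: 10.35
ee_pos: [0.5787, 0.2348, 0.048]
eef_rot: [180.0, 0.1, -172.7]
force: [-0.6, -0.4, -0.1]
width: 0.998
grip_force: 0.0
```

>>> drive_tool --pt "0 0 -0.04 0" --pt "0 0 -0.05 0" --pt "0 0 -0.05 0" --pt "0 0 -0.05 0" --pt "0 0 -0.05 0" --pt "0 0 0 0" --pt "0 0 0 0"

```text
t: 11.22
ee_pos: [0.5766, 0.2344, 0.2871]
eef_rot: [-180.0, -0.1, -172.7]
force: [0.2, 0.1, -0.5]
width: 0.999
grip_force: 0.0
```

```bash
python3 m.py c
```

```text
top riser_edge 0.61 [-0.105 -0.002]
top board 0.55 [-0.095  0.114]
top board_front 0.82 [-0.152  0.11 ]
top board_back 0.96 [-0.035  0.114]
top trivet 0.72 [ 0.02  -0.116]
board [[-0.038, 0.043], [-0.039, 0.141], [-0.074, 0.137], [-0.102, 0.156], [-0.144, 0.144], [-0.146, 0.041]]
riser [[0.11, -0.204], [0.11, 0.073], [0.014, 0.074], [0.014, 0.145], [-0.034, 0.143], [-0.035, 0.044], [-0.108, 0.038], [-0.104, -0.203]]
side riser_edge 0.6 [-0.11  -0.006]
side board 0.87 [-0.102  0.111]
side board_front 0.55 [-0.148  0.106]
side board_back 0.81 [-0.037  0.123]
side trivet 0.77 [ 0.02 -0.11]
board [[-0.045, 0.186], [-0.147, 0.181], [-0.152, 0.035], [-0.047, 0.034]]
riser [[-0.108, 0.209], [-0.035, 0.202], [-0.034, 0.071], [-0.046, 0.039], [-0.116, 0.038], [-0.111, -0.226], [0.101, -0.212], [0.104, 0.21]]
```

View pics/cside.png

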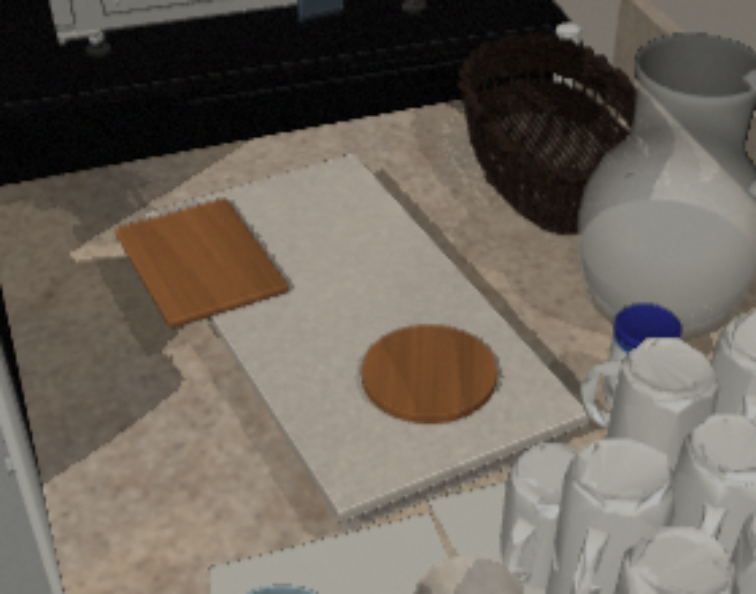

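View pics/ctop.png

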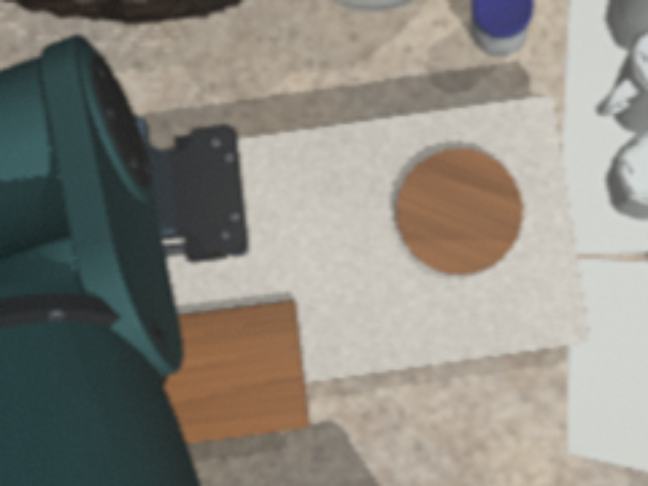

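The top crop shows the riser's edge meeting the board's right side at (305,382) and the board's front corner at (308,428). That is about 38 mm of overhang; the side view gives about 40 mm. The board is square and centred about 0.11 m sideways, and the trivet hasn't moved.

```bash
python3 -c "
from plant import bot
print(bot.job_done())"
```

```text
the job is handed in; nothing more can be done
None
```

I pushed the board until about 39 mm (measured from the camera images) sticks out past the riser's front edge, square to it and flat, left the other items alone, and handed the job in; the hand-in returned no verdict.

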